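Fit the guide bush and hold the guide rod in a clay press

TASK

Set up the guide of the small clay press: stand the loose brass bush upright in the open hole of the blue crossbar, flange flat on the bar, and let go of it. Then take the yellow-headed guide rod out of its wooden stand and lower it upright through that bush and on into the brass bush in the red base, until about one centimetre of daylight is left between the rod's dark collar and the top of the upper bush, and finish while still holding the rod there. Leave the paint jar, the clay lamp and the clay figure where they stand.

Things in the scene. Friction and masses are not known exactly. Their poses are not given: they have to be found in the camera images.
- press: Fixed press frame, origin on the table under its centre, z up. Red base 130 x 180 x 15 mm (x, y, z); posts at y = +-70 mm carry a blue crossbar 60 x 180 mm from height 76 to 100 mm (bolt heads over the posts reach 106 mm) with a vertical 34 mm through hole at its centre. Straight below the hole stands a fixed brass lower bush. Hole and lower bush lie on the z axis.
- seat (a point): Centre of the crossbar's open hole, at the bar's top face, 100 mm above the table.
- lower_mouth (a point): Centre of the mouth of the fixed lower brass bush, 40 mm above the table, on the same vertical axis as seat. Its mouth is flared to 26 mm diameter and narrows over 7 mm to the 18 mm bore, open down to the table.
- bush: Loose brass bush, 50 mm tall, 0.16 kg, upright on the table; origin: centre of its foot, z up. Spigot 30 mm diameter, 20 mm long (lowest 6 mm taper to 25); round flange 44 mm, height 20-26 mm; square collar 30 x 30 mm along x and y, height 26-50 mm, to grip. Through bore 18 mm. Seated: flange on the crossbar, origin 20 mm below seat, top 130 mm over the table.
- rod: Loose steel guide rod, 165 mm long, 0.2 kg, upright in the stand; origin: centre of its lower end, z up the shaft. Shaft 14 mm diameter, 120 mm long (lowest 6 mm taper to 10); dark round collar 28 mm diameter, 120-125 mm up; yellow square head 20 x 20 mm along x and y, 125-165 mm up, to grip.
- stand: Fixed dark wooden block 70 x 70 x 40 mm with a vertical hole of 16.5 mm diameter, 30 mm deep, at the centre of its top; the rod stands in it, lower end 10 mm above the table, and lifts straight out. Origin at the centre of its underside.
- paint: Bystander: white paint jar with a blue band, 64 mm diameter, 75 mm tall. Origin at the centre of its underside.
- lamp: Bystander: shallow terracotta bowl lamp, 84 mm diameter, 28 mm tall. Origin at the centre of its underside.
- figure: Bystander: small terracotta figure, 56 mm diameter at the foot, 96 mm tall. Origin at the centre of its underside.
There are look-alikes about, which are no part of the job. There is more than one size of the rod; the job needs the larger. Of the things that look like the bush, the larger one is meant.

How it is judged:
By the outcome, as a careful person would: the job done as asked, in the order asked, and still so for the second after the job is handed in, while the arm keeps its last pose, push and grip.
It also fails if it takes over 56 s, if anything falls off the work surface, if the arm or the gripper's body presses on something with over 40 N, if the wrist force passes 120 N, or if a joint passes its speed limit or range.

ROBOT

A 7-joint arm with a two-finger parallel gripper is mounted at the origin on the work surface. World frame = base frame: x ahead of the robot, y to its left, z up, the work surface at z = 0. Lengths are in m, angles in rad, forces in N, time in s.
With the tool pointing down it reaches from about 0.4 to 0.9 m from the base axis. Payload 5.5 kg.
Tool frame: the origin (TCP) lies midway between the tips of the shut fingers; the grasp point (between the pads) lies r.hold_point_z behind it (r.hold_point_z is the distance from the TCP to the grasp point, in m); z points along the fingers, y is the line along which they close (so a half turn about z gives the same grasp; the last joint's range is limited). The gripper opens to 92 mm and grips with 3 to 60 N. Pads are 19 mm wide; open, the fingers measure 130 mm over their backs; the gripper's body (75 mm by 190 mm) begins 47 mm behind the grasp point.
Start: joints at [1.363, 0.501, -0.427, 1.55, 0.221, 1.138, -0.21], TCP at [0.295, -0.579, 0.227] pointing down, gripper open.
Joint ranges: [-2.88, 2.88], [-0.31, 2.03], [-1.54, 1.56], [0.2, 2.42], [-1.41, 4.55], [0.19, 2.02], [-2.57, 2.57]. Speed limits (rad/s): [2.57, 2.57, 3.14, 3.14, 3.14, 3.14, 3.14].

INTERFACE

Orientations are given as [roll, pitch, yaw] about the fixed x, y, z axes, in that order (R = Rz(yaw) Ry(pitch) Rx(roll)).
In Python, from plant import r gives the robot as it stands.
- The arm moves only by the shell command python3 -m creep 'ROWS' [FORCE]. ROWS is JSON, a list of rows, each a list of 3 entries, a list of its own where there are three numbers: the shift along the tool's x, y, z in m, then the turn about the tool's z in degrees, then the closure in counts, from 0 (fully open) to 255 (shut). A call has 1 to 10 rows; each row is the pose to reach, as a shift and turn from the pose commanded when the call began, along the tool's axes at that moment; what a row does not reach only later rows make up. A row lasts 1/10 s, in which the tool goes at most 50 mm and 8.59 degrees, less where a joint would pass 70% of its speed; a pose out of reach is approached as far as the arm can. A call with a gripper value outside its range is refused whole. The fingers move at their own pace and stop on an object; FORCE is the grip in N (left out, the last holds). Time passes only in rows, so rows that repeat a pose let the fingers close. It gives the time, the measured TCP pose, the force, the opening and the grip force at its end, in the units of the state.
- r.sense(): the state, without advancing time (a new reading comes with each control period).
- r.snapshot(name): name is "side" or "top"; returns a dict with "image" (384x512x3 uint8, red, green, blue), "depth" (384x512 float32, m along the optical axis (not along the pixel's ray), 0 where there is no reading), "camera_matrix" (3x3 intrinsics, pixels), "k1" (the pictures are not rectified: a ray, as slopes to the right and down, at radius r is drawn at 1 + k1 r^2 times it, then the intrinsics apply), "pose" (4x4, takes a point from camera to world coordinates). Camera axes: x right, y down, z forward; pixel columns grow to the right and rows downward; lengths in m; the calibration is good to about 2 mm. A picture is of the moment at which its call begins.
- r.hand_in(): hands the job in; it is judged then, once.
The state is a dict: "clock": time; "joint_positions": joint angles; "dq": joint speeds; "joint_efforts": joint torques, N m; "tool_pos": TCP position; "ee_rot": TCP orientation; "contact_force": force on the tool from outside, world axes, zero at the start; "wrist_torque": the same for the moment, N m; "width": finger opening in m; "grip_force": force on a finger pad.
Only numpy, scipy, OpenCV 4.12 (cv2) and the standard library are available. Lean on these libraries where they do the work, as an engineer would, in place of code of your own. Each camera call takes 0.05 s, during which the arm holds its last target. There are 200 camera calls.

## Working session

There is one attempt and no reset: what is moved stays moved. The work goes in short steps, Python scripts to look and compute and a shell command to move; the robot and the scene stay as the last step left them, time stands still between calls to the robot, and variables do not carry over. Pictures are saved under pics/ and viewed, at most 10 in all, crops included, and the job is handed in when it is done.

```bash
ls; mkdir -p pics
cat > h.py <<'E'
import numpy as np, cv2, pickle
from plant import r
def snap(n):
    s=r.snapshot(n); pickle.dump(s,open(f'{n}.pkl','wb')); return s
def load(n): return pickle.load(open(f'{n}.pkl','rb'))
def rays(s,uv):
    K=np.array(s['camera_matrix']); uv=np.atleast_2d(np.array(uv,float))
    d=np.stack([(uv[:,0]-K[0,2])/K[0,0],(uv[:,1]-K[1,2])/K[1,1]],1)
    p=d.copy()
    for _ in range(20): p=d/(1+s['k1']*(p**2).sum(1,keepdims=True))
    T=np.array(s['pose']); return T[:3,3],np.c_[p,np.ones(len(p))]@T[:3,:3].T
def onz(s,uv,z):
    o,d=rays(s,uv); return o+d*((z-o[2])/d[:,2])[:,None]
def cloud(s):
    h,w=s['depth'].shape; v,u=np.mgrid[:h,:w]
    o,d=rays(s,np.c_[u.ravel(),v.ravel()])
    return (o+d*s['depth'].reshape(-1,1)).reshape(h,w,3)
E
python3 - <<'E'
from h import *
for n in('side','top'):
    s=snap(n); cv2.imwrite(f'pics/{n}0.png',cv2.resize(s['image'][:,:,::-1],(800,600),interpolation=cv2.INTER_CUBIC))
    print(n,s['camera_matrix'],s['k1'],np.round(s['pose'],3))
print(r.sense(), r.hold_point_z)
E
```

```text
pics
side [[382.90946816   0.         257.75541316]
 [  0.         382.90946816 196.12031628]
 [  0.           0.           1.        ]] -0.021089204747461697 [[ 0.995 -0.067  0.067  0.569]
 [-0.092 -0.492  0.866 -0.796]
 [-0.025 -0.868 -0.496  0.542]
 [ 0.     0.     0.     1.   ]]
top [[483.44336461   0.         252.7640287 ]
 [  0.         483.44336461 197.00047585]
 [  0.           0.           1.        ]] -0.010125594460991384 [[ 0.007 -0.995  0.095  0.495]
 [-1.    -0.005  0.017 -0.01 ]
 [-0.016 -0.095 -0.995  1.511]
 [ 0.     0.     0.     1.   ]]
{'clock': 0.1, 'joint_positions': array([ 1.36317348,  0.50173113, -0.42680678,  1.55133179,  0.22080847,
        1.13832855, -0.21031039]), 'dq': array([-1.57648152e-03, -2.51758448e-03,  9.61818327e-05, -2.57242237e-03,
       -1.42783708e-04,  8.53864373e-04, -3.96051383e-04]), 'joint_efforts': array([-1.16516251e-02, -5.67868388e+01, -5.83885878e+00, -2.79909378e+01,
       -6.91716000e-02,  2.42590840e-02,  4.39166911e-05]), 'tool_pos': array([ 0.29452591, -0.57873401,  0.22580211]), 'ee_rot': array([-3.13984890e+00, -4.29050856e-05,  4.70860952e-01]), 'contact_force': array([ 0.16574961, -1.19510556,  0.39322407]), 'wrist_torque': array([ 0.03258478,  0.02935871, -0.00036768]), 'grip_force': 0.0, 'width': 0.0920468278350229} 0.0188
```

View pics/top0.png

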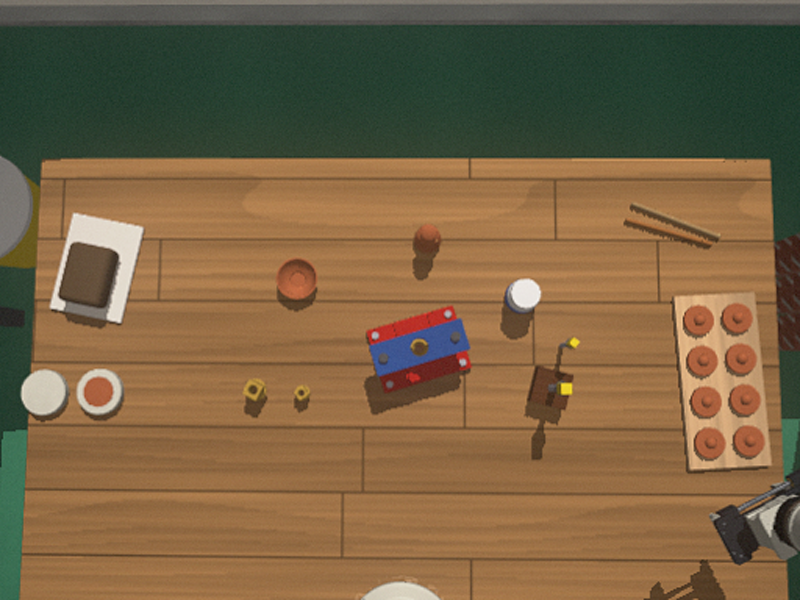

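View pics/side0.png

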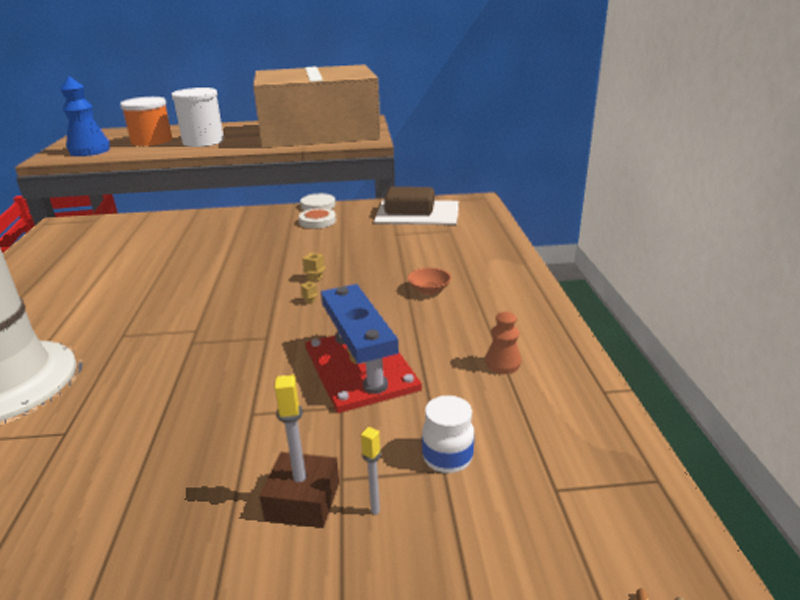

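The top picture (800x600 view) shows two brass bushes, at (254,390) and (302,393). It also shows two yellow-headed rods: one in the stand with its head at (566,389), one free-standing at (573,342). The press hole is at (419,347). I expect the left bush and the rod in the stand to be the larger ones; I'll measure them and check a crop.

Run:
```python
from h import *
s=load('top'); im=s['image']; 
a=im[150:310,140:390][:,:,::-1]
b=im[225:275,145:215][:,:,::-1]; c=im[200:300,325:385][:,:,::-1]
b=cv2.resize(b,(560,400),interpolation=cv2.INTER_CUBIC); c=cv2.resize(c,(240,400),interpolation=cv2.INTER_CUBIC)
cv2.imwrite('pics/crop1.png',np.hstack([b,c]))
for n in('top','side'):
    s=load(n); im=s['image']; P=cloud(s); hsv=cv2.cvtColor(im,cv2.COLOR_RGB2HSV)
    ok=(s['depth']>0)&(P[...,0]>.2)&(P[...,0]<.95)&(abs(P[...,1])<.6)
    for nm,lo,hi in(('brass/yellow',(20,120,60),(33,255,255)),('blue',(105,100,50),(128,255,255))):
        m=(cv2.inRange(hsv,lo,hi)>0)&ok&(P[...,2]>.012)
        k,l,st,ce=cv2.connectedComponentsWithStats(m.astype(np.uint8))
        for i in range(1,k):
            if st[i,4]<12: continue
            q=P[l==i]; zt=np.percentile(q[:,2],95); t=q[q[:,2]>zt-.006]
            rc=cv2.minAreaRect((t[:,:2]*1000).astype(np.float32))
            print(n,nm,'px',ce[i].round(1),st[i,4],'ztop',zt.round(3),'mean',t.mean(0).round(4),'rect',np.round(rc[0],1),np.round(rc[1],1),round(rc[2],1))
```

```text
top brass/yellow px [366.1 218.9] 37 ztop 0.127 mean [ 0.568  -0.3127  0.1233] rect [ 568.9 -312.3] [11.5 15.3] 0.6
top brass/yellow px [162.8 249.1] 95 ztop 0.053 mean [0.4754 0.2893 0.0504] rect [476.  288.9] [30.2 29.8] 59.3
top brass/yellow px [360.5 248.4] 76 ztop 0.18 mean [ 0.4834 -0.2868  0.1769] rect [ 483.7 -286.5] [16.4 19.1] 0.3
top brass/yellow px [193.3 250.9] 46 ztop 0.039 mean [0.4711 0.1971 0.0366] rect [470.9 197.9] [19.2 19.2] 34.1
top blue px [267.9 222.1] 1005 ztop 0.106 mean [ 0.5566 -0.0293  0.1026] rect [557.2 -31. ] [ 56.4 177.9] 17.0
side brass/yellow px [199.5 164.7] 23 ztop 0.05 mean [0.4768 0.285  0.0479] rect [477.  284.8] [24.  25.3] 82.1
side brass/yellow px [204.1 170.9] 12 ztop 0.036 mean [0.4882 0.2771 0.0342] rect [488.6 278.4] [12.8  2.1] 65.9
side brass/yellow px [182.9 253.3] 331 ztop 0.175 mean [ 0.484  -0.2937  0.1734] rect [ 483.6 -291.5] [20.1 19.1] 87.2
side brass/yellow px [236.7 283.2] 190 ztop 0.121 mean [ 0.5672 -0.3203  0.1189] rect [ 567.5 -319.1] [14.2 13.9] 50.5
side blue px [229.8 207. ] 1263 ztop 0.1 mean [ 0.5606 -0.046   0.0991] rect [559.  -36.2] [ 60.7 181.8] 16.5
side blue px [286.3 292.1] 264 ztop 0.033 mean [ 0.6594 -0.2626  0.0307] rect [ 661.8 -258.8] [22. 60.] 87.4
```

View pics/crop1.png

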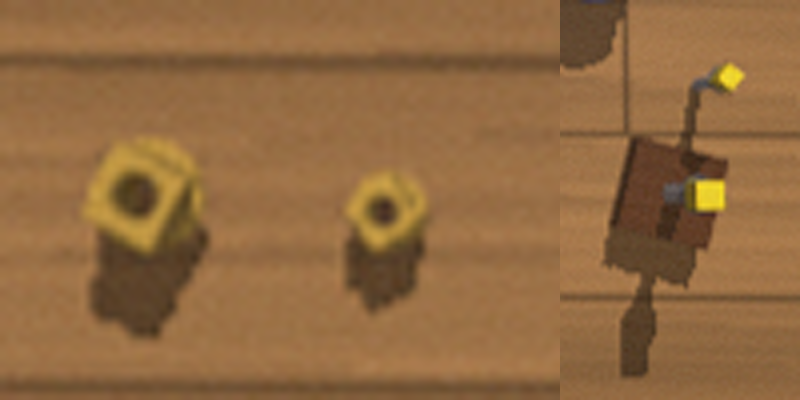

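The crop confirms it. The left bush, at (161.6,249.1) native pixels, has a 30 mm collar and its top at 0.05 m, so it is the one meant; the right one's collar is only about 19 mm. The rod in the stand has a 20 mm head with its top at 0.175 m, so it is the larger; the other rod's head is 14 mm with its top at 0.12 m. Next I'll refine the positions by casting rays.

```bash
cat >> h.py <<'E'
def mask(s,lo,hi,win,up=4):
    x0,y0,x1,y1=win; im=cv2.resize(s['image'][y0:y1,x0:x1],None,fx=up,fy=up,interpolation=cv2.INTER_CUBIC)
    return im,cv2.inRange(cv2.cvtColor(im,cv2.COLOR_RGB2HSV),lo,hi)
def px(p,win,up=4): return (np.array(p,float)+.5)/up-.5+np.array(win[:2])
E
python3 - <<'E'
from h import *
def big(m):
    c,_=cv2.findContours(m,cv2.RETR_CCOMP,cv2.CHAIN_APPROX_NONE); return max(c,key=cv2.contourArea)[:,0]
def rect(s,c,win,z):
    q=onz(s,px(c,win),z)[:,:2]*1000; return [np.round(v,1) for v in cv2.minAreaRect(q.astype(np.float32))]
t=load('top'); sd=load('side')
# bar top: bright blue
for n,s,win in(('top',t,(225,195,310,250)),('side',sd,(195,175,265,235))):
    im,m=mask(s,(105,100,50),(128,255,255),win)
    v=cv2.cvtColor(im,cv2.COLOR_RGB2HSV)[...,2]; print(n,'V pct',np.percentile(v[m>0],[5,25,50,75,95]))
    if n=='side': m[v<np.percentile(v[m>0],50)*.85]=0
    m=cv2.morphologyEx(m,cv2.MORPH_CLOSE,np.ones((15,15)))
    print(n,'bar rect',rect(s,big(m),win,.1))
    # hole
for n,s,win in(('top',t,(255,210,282,232)),):
    im,m=mask(s,(105,100,50),(128,255,255),win)
    k,l,st,ce=cv2.connectedComponentsWithStats(255-m)
    for i in range(1,k):
        if st[i,4]>300: print('holes',px(ce[i],win),st[i,4],onz(s,px(ce[i],win),.1).round(4))
# bush bore and collar top
for n,s,win in(('top',t,(150,237,175,262)),):
    im,m=mask(s,(18,110,130),(35,255,255),win,8)
    v=cv2.cvtColor(im,cv2.COLOR_RGB2HSV)[...,2]; print('bushV',np.percentile(v[m>0],[5,25,50,75,95]))
    g=v.copy(); k,l,st,ce=cv2.connectedComponentsWithStats(255-m)
    for i in range(1,k):
        if 300<st[i,4]<4000: print('bore',px(ce[i],win,8),st[i,4],onz(s,px(ce[i],win,8),.05).round(4))
for p in [(113,143),(200,180),(155,253),(85,215)]: print('corner',onz(t,px(p,(145,225),8),.05).round(4))
for n,s,win in(('top',t,(350,238,372,258)),('side',sd,(170,235,196,270))):
    im,m=mask(s,(22,150,150),(35,255,255),win,8)
    v=cv2.cvtColor(im,cv2.COLOR_RGB2HSV)[...,2]; print('headV',np.percentile(v[m>0],[5,25,50,75,95]))
    if n=='side':
        for f in (.8,.9):
            mm=m.copy(); mm[v<v[m>0].max()*f]=0; c=big(mm);print(n,f,rect(s,px(c,win,8)*4+1.5,(0,0),.175))
    c=big(m); print(n,'head',onz(s,px(c.mean(0),win,8),.175).round(4),[np.round(v,1) for v in cv2.minAreaRect((onz(s,px(c,win,8),.175)[:,:2]*1000).astype(np.float32))])
# stand yaw via depth
P=cloud(t); z=P[...,2]; m=(abs(z-.04)<.008)&(abs(P[...,0]-.48)<.07)&(abs(P[...,1]+.29)<.07)
print('stand',cv2.minAreaRect((P[m][:,:2]*1000).astype(np.float32)))
E
```

```text
top V pct [130. 140. 143. 145. 149.]
top bar rect [array([556.8, -31. ]), array([ 58.9, 178.7]), np.float64(17.1)]
side V pct [ 80. 113. 154. 158. 162.]
side bar rect [array([559.4, -34.8]), array([ 59.5, 178.7]), np.float64(17.0)]
holes [261.38289733 211.54652024] 1013 [[ 0.5872 -0.0116  0.1   ]]
holes [268.01447647 221.7090825 ] 1891 [[ 0.5576 -0.0311  0.1   ]]
bushV [139. 162. 176. 187. 194.]
bore [161.43862179 248.92532051] 1560 [[0.4758 0.2892 0.05  ]]
corner [[0.4953 0.298  0.05  ]]
corner [[0.4816 0.2648 0.05  ]]
corner [[0.4541 0.2811 0.05  ]]
corner [[0.4682 0.308  0.05  ]]
headV [169. 213. 234. 238. 245.]
top head [[ 0.4829 -0.2881  0.175 ]] [array([ 482.9, -288.2]), array([21.1, 20.5]), np.float64(0.4)]
headV [161. 167. 173. 228. 246.]
side 0.8 [array([ 487.3, -310.5]), array([20.8, 60.6]), np.float64(8.4)]
side 0.9 [array([ 485.1, -291.5]), array([20.5, 19.9]), np.float64(88.8)]
side head [[ 0.4884 -0.315   0.175 ]] [array([ 487.7, -313.8]), array([21.4, 67.1]), np.float64(7.7)]
stand ((484.26165771484375, -287.68206787109375), (71.8537826538086, 70.11395263671875), 75.2940444946289)
```

```bash
cat >> h.py <<'E'
def go(*targets):
    """print tool-axis shift and turn from the measured pose to each (x,y,z,yawdeg)"""
    s=r.sense(); y=s['ee_rot'][2]; c,n=np.cos(y),np.sin(y)
    R=np.array([[c,n,0],[n,-c,0],[0,0,-1]])
    print('t',round(s['clock'],2),'tcp',s['tool_pos'].round(4),'rpy',np.degrees(s['ee_rot']).round(2),'F',s['contact_force'].round(1),'w',round(s['width'],4),'g',round(s['grip_force'],1),'q',s['joint_positions'].round(2))
    for t in targets:
        d=np.array(t[:3])-s['tool_pos']; print(t,'shift',(R.T@d).round(4),'turn',round((-(t[3]-np.degrees(y))+180)%360-180,1))
E
python3 - <<'E'
from h import *
go((.48,-.15,.24,63),(.476,.288,.20,63))
t=load('top'); win=(150,237,175,262)
im,m=mask(t,(18,110,130),(35,255,255),win,8)
v=cv2.cvtColor(im,cv2.COLOR_RGB2HSV)[...,2]
for th in(150,165,175):
    mm=((m>0)&(v>th)).astype(np.uint8); c,_=cv2.findContours(mm,0,cv2.CHAIN_APPROX_NONE); c=max(c,key=len)[:,0]
    print(th,cv2.minAreaRect((onz(t,px(c,win,8),.05)[:,:2]*1000).astype(np.float32)))
E
```

```text
t 0.1 tcp [ 0.2945 -0.5787  0.2258] rpy [-179.9    -0.     26.98] F [ 0.2 -1.2  0.4] w 0.092 g 0.0 q [ 1.36  0.5  -0.43  1.55  0.22  1.14 -0.21]
(0.48, -0.15, 0.24, 63) shift [ 0.3598 -0.2979 -0.0142] turn -36.0
(0.476, 0.288, 0.2, 63) shift [ 0.5549 -0.6901  0.0258] turn -36.0
150 ((478.6533508300781, 288.3874816894531), (33.88673400878906, 42.32350540161133), 55.55280303955078)
165 ((479.3529357910156, 288.6385803222656), (31.622055053710938, 41.09638214111328), 59.415645599365234)
175 ((476.1126708984375, 291.00341796875), (30.071380615234375, 29.58517837524414), 62.60643005371094)
```

```bash
python3 -m creep '[[[0.036,-0.03,-0.01],-4,0],[[0.072,-0.06,-0.015],-8,0],[[0.108,-0.09,-0.015],-12,0],[[0.144,-0.12,-0.015],-16,0],[[0.18,-0.15,-0.015],-20,0],[[0.216,-0.18,-0.015],-24,0],[[0.252,-0.21,-0.015],-28,0],[[0.288,-0.24,-0.015],-32,0],[[0.324,-0.27,-0.015],-36,0],[[0.36,-0.3,-0.015],-36,0]]'
python3 -c "
from h import *
go((.476,.288,.12,63))"
```

```text
clock: 1.1
tool_pos: [0.4797, -0.147, 0.2416]
ee_rot: [-3.141, 0.0, 1.101]
contact_force: [1.0, -0.4, 0.1]
width: 0.0918
grip_force: 0.0
t 1.1 tcp [ 0.4797 -0.147   0.2416] rpy [-1.7999e+02  2.0000e-02  6.3070e+01] F [ 1.  -0.4  0.1] w 0.0918 g 0.0 q [ 0.91  0.27 -0.78  1.89  0.21  1.07 -0.42]
(0.476, 0.288, 0.12, 63) shift [ 0.3861 -0.2003  0.1216] turn 0.1
```

```bash
python3 -m creep '[[[0.039,-0.02,0],0,0],[[0.078,-0.04,0],0,0],[[0.116,-0.06,0],0,0],[[0.154,-0.08,0],0,0],[[0.193,-0.1,0.02],0,0],[[0.232,-0.12,0.04],0,0],[[0.27,-0.14,0.06],0,0],[[0.309,-0.16,0.08],0,0],[[0.348,-0.18,0.1],0,0],[[0.386,-0.2,0.122],0,0]]'
python3 -m creep '[[[0,0,0],0,0],[[0,0,0],0,0]]'
python3 - <<'E'
from h import *
go((.476,.288,.03,63))
ims=[cv2.resize(snap('top')['image'][215:285,110:210],(560,392),interpolation=cv2.INTER_CUBIC),cv2.resize(snap('side')['image'][120:210,160:240],(240,270),interpolation=cv2.INTER_CUBIC)]
ims[1]=cv2.copyMakeBorder(ims[1],0,122,0,0,0)
cv2.imwrite('pics/hov.png',np.hstack(ims)[:,:,::-1])
E
```

```text
clock: 2.1
tool_pos: [0.4767, 0.2877, 0.1186]
ee_rot: [3.141, 0.0, 1.099]
contact_force: [1.1, 0.5, 0.4]
width: 0.0919
grip_force: 0.0
clock: 2.3
tool_pos: [0.4752, 0.2875, 0.1186]
ee_rot: [-3.139, 0.001, 1.103]
contact_force: [0.3, -0.8, 0.4]
width: 0.0918
grip_force: 0.0
t 2.3 tcp [0.4752 0.2875 0.1186] rpy [-1.7987e+02  8.0000e-02  6.3200e+01] F [ 0.3 -0.8  0.4] w 0.0918 g 0.0 q [ 0.02  0.57 -0.79  1.87  0.5   0.92 -1.48]
(0.476, 0.288, 0.03, 63) shift [0.0008 0.0005 0.0886] turn 0.2
```

View pics/hov.png

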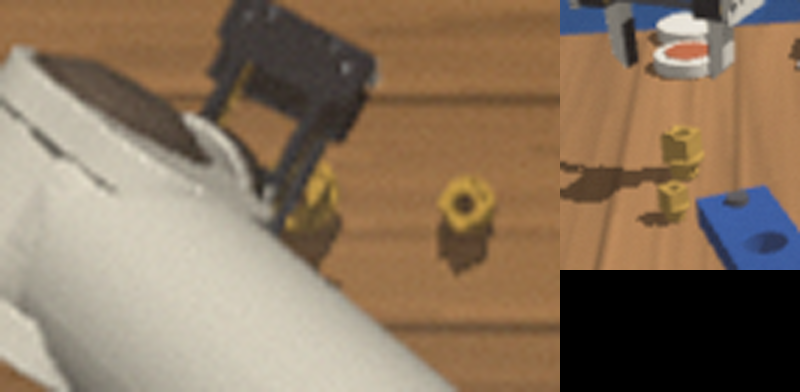

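In the hover picture the open fingers straddle the larger bush and the way down is clear. In the crop the bush is at (315,200) in the top view and (683,150) in the side view.

```bash
python3 -m creep '[[[0,0,0.04],0,0],[[0,0,0.07],0,0],[[0,0,0.088],0,0],[[0,0,0.088],0,0],[[0,0,0.088],0,255],[[0,0,0.088],0,255],[[0,0,0.088],0,255],[[0,0,0.088],0,255],[[0,0,0.088],0,255],[[0,0,0.088],0,255]]' 25
python3 -c "
from h import *
go((.476,.288,.2,63))"
```

```text
clock: 3.4
tool_pos: [0.477, 0.2862, 0.032]
ee_rot: [3.141, -0.0, 1.099]
contact_force: [-0.1, 0.4, -0.5]
width: 0.0484
grip_force: 0.0
t 3.4 tcp [0.477  0.2862 0.032 ] rpy [ 1.7998e+02 -2.0000e-02  6.2980e+01] F [-0.1  0.4 -0.5] w 0.0484 g 0.0 q [-0.05  0.69 -0.7   1.91  0.62  0.77 -1.57]
(0.476, 0.288, 0.2, 63) shift [ 0.0012 -0.0017 -0.168 ] turn -0.0
```

```bash
python3 -m creep '[[[0,0,0],0,255],[[0,0,0],0,255],[[0,0,0],0,255],[[0,0,0],0,255],[[0,0,0],0,255],[[0,0,0],0,255],[[0,0,0],0,255]]' 25
python3 -c "
from h import *
go((.476,.288,.2,63))"
```

```text
clock: 4.1
tool_pos: [0.4767, 0.2862, 0.0317]
ee_rot: [-3.141, 0.0, 1.099]
contact_force: [-0.4, 0.1, -0.4]
width: 0.0295
grip_force: 24.9
t 4.1 tcp [0.4767 0.2862 0.0317] rpy [-179.99    0.     62.98] F [-0.4  0.1 -0.4] w 0.0295 g 24.9 q [-0.05  0.69 -0.7   1.91  0.62  0.77 -1.57]
(0.476, 0.288, 0.2, 63) shift [ 0.0013 -0.0015 -0.1683] turn -0.0
```

```bash
python3 -m creep '[[[0,0,-0.02],0,255],[[0,0,-0.05],0,255],[[0,0,-0.09],0,255],[[0,0,-0.13],0,255],[[0,0,-0.16],0,255],[[0,0,-0.16],0,255]]'
python3 -c "
from h import *
go((.558,-.033,.18,63))"
```

```text
clock: 4.7
tool_pos: [0.4791, 0.288, 0.196]
ee_rot: [3.137, -0.006, 1.099]
contact_force: [0.1, 1.1, -0.3]
width: 0.0299
grip_force: 24.9
t 4.7 tcp [0.4791 0.288  0.196 ] rpy [179.73  -0.35  62.97] F [ 0.1  1.1 -0.3] w 0.0299 g 24.9 q [ 0.08  0.47 -0.86  1.81  0.41  1.04 -1.41]
(0.558, -0.033, 0.18, 63) shift [-0.2501  0.2161  0.016 ] turn -0.0
```

```bash
python3 -m creep '[[[-0.028,0.024,0],0,255],[[-0.056,0.048,0],0,255],[[-0.084,0.072,0],0,255],[[-0.112,0.096,0],0,255],[[-0.14,0.12,0],0,255],[[-0.168,0.145,0],0,255],[[-0.196,0.169,0],0,255],[[-0.224,0.193,0.01],0,255],[[-0.25,0.216,0.01],0,255],[[-0.25,0.216,0.01],0,255]]'
python3 -m creep '[[[0,0,0],0,255],[[0,0,0],0,255],[[0,0,0],0,255]]'
python3 - <<'E'
from h import *
go((.558,-.033,.18,63))
ims=[cv2.resize(snap('top')['image'][185:255,225:315],(450,350),interpolation=cv2.INTER_CUBIC),cv2.resize(snap('side')['image'][150:220,195:265],(350,350),interpolation=cv2.INTER_CUBIC)]
cv2.imwrite('pics/hov2.png',np.hstack(ims)[:,:,::-1])
E
```

```text
clock: 5.7
tool_pos: [0.5554, -0.0422, 0.1795]
ee_rot: [-3.14, 0.004, 1.09]
contact_force: [-0.3, 0.1, -2.1]
width: 0.03
grip_force: 24.9
clock: 6.0
tool_pos: [0.5553, -0.0331, 0.1815]
ee_rot: [-3.141, -0.0, 1.102]
contact_force: [0.8, 0.4, -1.4]
width: 0.0297
grip_force: 24.9
t 6.0 tcp [ 0.5553 -0.0331  0.1815] rpy [-1.7997e+02 -2.0000e-02  6.3120e+01] F [ 0.8  0.4 -1.4] w 0.0297 g 24.9 q [ 0.64  0.47 -0.8   1.82  0.39  1.01 -0.79]
(0.558, -0.033, 0.18, 63) shift [0.0013 0.0024 0.0015] turn 0.1
```

View pics/hov2.png

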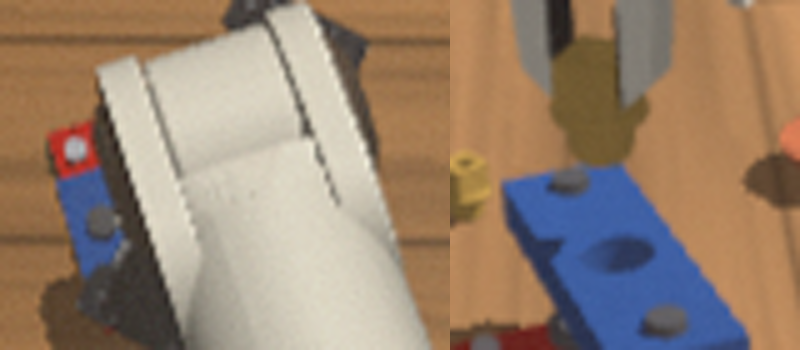

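In the side crop the bush hangs upright between the fingers, with its flange spanning columns 552-648 and its foot at about (600,165). The bar's hole is at (617,253), to the right of it. The arm hides the bar in the top view, so I'll measure bush against hole in the side view.

```bash
python3 - <<'E'
from h import *
s=load('side'); win=(205,150,245,190); up=8
im,m=mask(s,(15,90,30),(35,255,140),win,up)
im2=cv2.cvtColor(im,cv2.COLOR_RGB2HSV)
zf=.1498
for row in range(0,320,12):
    x=np.flatnonzero(m[row]); 
    if len(x)>20: print(row,'native',px((x.mean(),row),win,up).round(1),'L/R',(x[[0,-1]]/up+205).round(1), im2[row,(x[0]+x[-1])//2])
E
python3 - <<'E'
from h import *
s=load('side'); P=cloud(s); m=(P[...,2]>.135)&(P[...,2]<.185)&(abs(P[...,0]-.56)<.035)&(P[...,1]<.02)&(P[...,1]>-.08)
m[:, :205]=0
im,_=mask(s,(0,0,0),(180,255,255),(0,0,512,384),1); hs=cv2.cvtColor(im,cv2.COLOR_RGB2HSV); m&=(hs[...,0]>15)&(hs[...,0]<35)&(hs[...,1]>90)
q=P[m]
for a in np.arange(.14,.185,.006):
    t=q[(q[:,2]>=a)&(q[:,2]<a+.006)]
    if len(t)>4: print(a.round(3),len(t),'x',t[:,0].min().round(4),t[:,0].max().round(4),'ymin',t[:,1].min().round(4))
# hole and bar in side view at present
win=(215,190,240,210); im,m=mask(s,(105,100,50),(128,255,255),win,8)
v=cv2.cvtColor(im,cv2.COLOR_RGB2HSV)[...,2]; d=((v<115)|(m==0)).astype(np.uint8)
k,l,st,ce=cv2.connectedComponentsWithStats(d)
for i in range(1,k):
    if st[i,4]>800: print('hole',px(ce[i],win,8),st[i],onz(s,px(ce[i],win,8),.1).round(4))
E
```

```text
60 native [222.2 157.1] L/R [219.6 227.6] [ 16 134 135]
72 native [222.6 158.6] L/R [218.  228.1] [ 20 140 109]
84 native [222.  160.1] L/R [216.6 228.2] [ 18 141 112]
96 native [221.5 161.6] L/R [215.5 228.4] [ 19 148 107]
108 native [221.6 163.1] L/R [215.5 228.5] [ 19 145 109]
120 native [221.7 164.6] L/R [215.5 228.8] [ 19 142 111]
132 native [221.6 166.1] L/R [215.5 228.6] [ 19 143 114]
144 native [221.8 167.6] L/R [215.6 228.8] [ 19 143 112]
156 native [222.4 169.1] L/R [215.2 234.1] [ 19 143 112]
168 native [223.7 170.6] L/R [215.  234.6] [ 19 148 112]
180 native [224.4 172.1] L/R [215.  234.6] [ 20 143 112]
192 native [224.2 173.6] L/R [215.6 233.8] [ 19 141 110]
204 native [224.1 175.1] L/R [216.8 232.2] [ 20 141 114]
216 native [224.4 176.6] L/R [217.9 231.9] [ 19 144 113]
228 native [224.4 178.1] L/R [217.9 231.8] [ 19 145 114]
240 native [224.4 179.6] L/R [218.2 231.4] [ 18 142 115]
252 native [224.6 181.1] L/R [219.6 230.5] [ 19 141 114]
0.152 21 x 0.5433 0.57 ymin -0.0474
0.158 33 x 0.5413 0.5703 ymin -0.0477
0.164 17 x 0.544 0.5726 ymin -0.0528
0.17 64 x 0.536 0.5776 ymin -0.0552
0.176 40 x 0.5361 0.5665 ymin -0.0521
0.182 18 x 0.5366 0.5647 ymin -0.0521
hole [237.56754371 192.17741258] [ 155    0   45   61 1487] [[0.5833 0.0015 0.1   ]]
hole [230.12493914 200.32925592] [  89   61   77   53 3081] [[ 0.5646 -0.0346  0.1   ]]
hole [216.0077182  207.01236072] [   0  105   34   55 1077] [[ 0.5323 -0.06    0.1   ]]
```

```bash
python3 -c "
from h import *
go((.5587,-.0348,.14,63))"
```

```text
t 6.1 tcp [ 0.5555 -0.0334  0.1818] rpy [-1.80e+02 -1.00e-02  6.31e+01] F [ 0.2 -0.5 -1.5] w 0.03 g 24.9 q [ 0.64  0.47 -0.8   1.82  0.39  1.01 -0.79]
(0.5587, -0.0348, 0.14, 63) shift [0.0002 0.0035 0.0418] turn 0.1
```

```bash
python3 -m creep '[[[0,0.0035,0],0,255],[[0,0.0035,0.02],0,255],[[0,0.0035,0.035],0,255],[[0,0.0035,0.042],0,255],[[0,0.0035,0.047],0,255],[[0,0.0035,0.052],0,255],[[0,0.0035,0.052],0,255]]'
python3 - <<'E'
from h import *
go((.5587,-.0348,.1125,63))
snap('side'); s=load('side')
cv2.imwrite('pics/ins.png',cv2.resize(s['image'][160:220,190:270],(640,480),interpolation=cv2.INTER_CUBIC)[:,:,::-1])
E
```

```text
clock: 6.8
tool_pos: [0.5586, -0.0363, 0.1293]
ee_rot: [-3.141, 0.0, 1.099]
contact_force: [-0.0, 0.1, -2.1]
width: 0.0299
grip_force: 24.9
t 6.8 tcp [ 0.5586 -0.0363  0.1293] rpy [-1.7996e+02  1.0000e-02  6.2980e+01] F [-0.   0.1 -2.1] w 0.0299 g 24.9 q [ 0.6   0.54 -0.76  1.86  0.46  0.93 -0.84]
(0.5587, -0.0348, 0.1125, 63) shift [ 0.0014 -0.0005  0.0168] turn -0.0
```

View pics/ins.png

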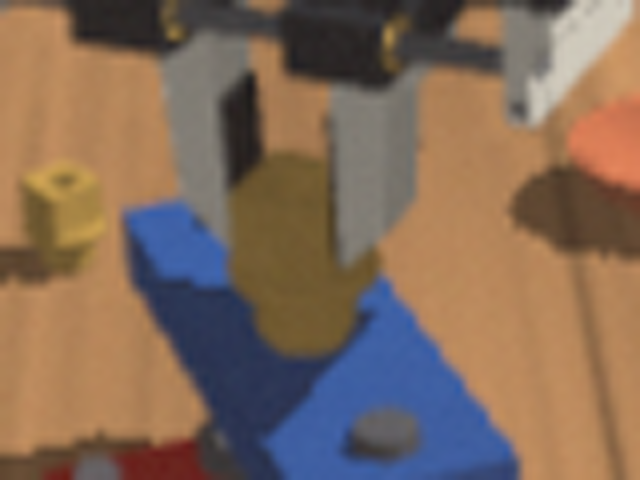

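The side crop shows the spigot's tip at (305,350), just inside the hole, with no contact force. I'll keep lowering.

```bash
python3 -m creep '[[[0.0014,0,0.004],0,255],[[0.0014,0,0.008],0,255],[[0.0014,0,0.012],0,255],[[0.0014,0,0.015],0,255],[[0.0014,0,0.017],0,255],[[0.0014,0,0.018],0,255],[[0.0014,0,0.018],0,255]]'
python3 -c "
from h import *
go((.5587,-.0348,.1125,63))"
```

```text
clock: 7.55
tool_pos: [0.5594, -0.0351, 0.112]
ee_rot: [3.142, 0.0, 1.099]
contact_force: [-1.7, 0.0, 0.3]
width: 0.0297
grip_force: 24.9
t 7.55 tcp [ 0.5594 -0.0351  0.112 ] rpy [1.800e+02 2.000e-02 6.298e+01] F [-1.7  0.   0.3] w 0.0297 g 24.9 q [ 0.58  0.56 -0.74  1.87  0.48  0.9  -0.86]
(0.5587, -0.0348, 0.1125, 63) shift [-0.0001 -0.0007 -0.0005] turn -0.0
```

```bash
python3 -m creep '[[[0,0,0.0015],0,255],[[0,0,0.0015],0,255],[[0,0,0.0005],0,120],[[0,0,0.0005],0,60],[[0,0,0.0005],0,0],[[0,0,0.0005],0,0],[[0,0,0.0005],0,0],[[0,0,0.0005],0,0]]'
python3 -c "
from h import *
go((.5587,-.0348,.1125,63))"
```

```text
clock: 8.35
tool_pos: [0.5594, -0.0351, 0.1111]
ee_rot: [-3.142, -0.0, 1.099]
contact_force: [0.6, -1.0, 0.3]
width: 0.0729
grip_force: 0.0
t 8.35 tcp [ 0.5594 -0.0351  0.1111] rpy [-180.     -0.     62.97] F [ 0.6 -1.   0.3] w 0.0729 g 0.0 q [ 0.58  0.57 -0.74  1.87  0.48  0.9  -0.86]
(0.5587, -0.0348, 0.1125, 63) shift [-0.0001 -0.0008 -0.0014] turn -0.0
```

```bash
python3 -m creep '[[[0,0,-0.01],0,0],[[0,0,-0.03],0,0],[[0,0,-0.07],0,0],[[0,0,-0.11],0,0],[[0,0,-0.13],0,0],[[0,0,-0.13],0,0]]'
python3 - <<'E'
from h import *
go((.4845,-.2915,.225,90))
s=snap('side')
cv2.imwrite('pics/seat.png',cv2.resize(s['image'][160:240,170:270],(750,600),interpolation=cv2.INTER_CUBIC)[:,:,::-1])
E
```

```text
clock: 8.95
tool_pos: [0.5618, -0.0346, 0.2456]
ee_rot: [3.135, -0.002, 1.099]
contact_force: [-0.1, -0.2, -0.1]
width: 0.0919
grip_force: 0.0
t 8.95 tcp [ 0.5618 -0.0346  0.2456] rpy [ 1.7961e+02 -1.3000e-01  6.2990e+01] F [-0.1 -0.2 -0.1] w 0.0919 g 0.0 q [ 0.67  0.4  -0.84  1.75  0.33  1.13 -0.74]
(0.4845, -0.2915, 0.225, 90) shift [-0.264   0.0478  0.0206] turn -27.0
```

View pics/seat.png

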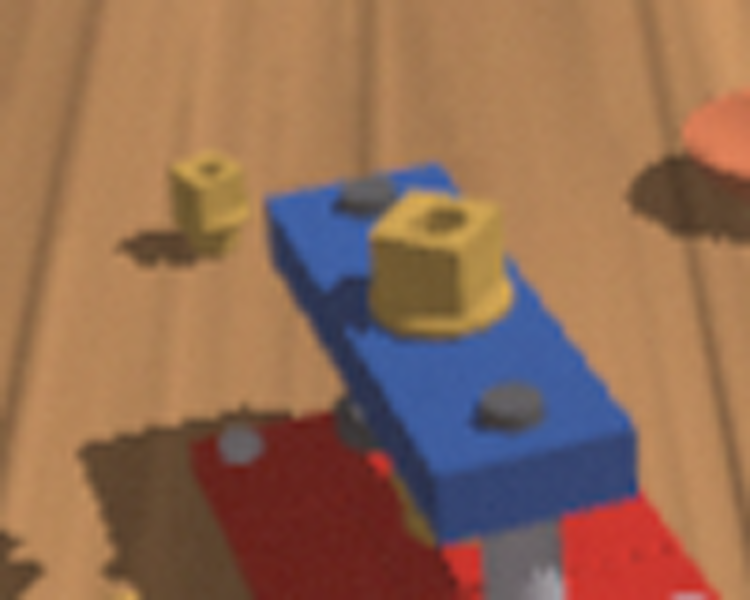

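The bush stands seated in the crop, its flange flat on the bar at (440,310) and its bore at (440,222). Next comes the rod.

```bash
python3 -m creep '[[[-0.03,0.005,0],-3,0],[[-0.06,0.01,0],-7,0],[[-0.095,0.017,0],-11,0],[[-0.13,0.024,0],-15,0],[[-0.165,0.03,0],-19,0],[[-0.2,0.036,0],-23,0],[[-0.235,0.042,0.01],-27,0],[[-0.264,0.048,0.02],-27,0],[[-0.264,0.048,0.02],-27,0],[[-0.264,0.048,0.02],-27,0]]'
python3 -m creep '[[[0,0,0],0,0],[[0,0,0],0,0]]'
python3 - <<'E'
from h import *
go((.4845,-.2915,.140,90))
s=snap('side')
cv2.imwrite('pics/rodh.png',cv2.resize(s['image'][180:340,130:290],(600,600),interpolation=cv2.INTER_CUBIC)[:,:,::-1])
win=(170,235,196,270)
im,m=mask(s,(22,150,150),(35,255,255),win,8); v=cv2.cvtColor(im,cv2.COLOR_RGB2HSV)[...,2]
print(v[m>0].max())
# head lateral: side-face columns
for row in (100,140,180):
    x=np.flatnonzero(m[row]); 
    if len(x): print(px((x.min()/2+x.max()/2,row),win,8).round(1),len(x)/8)
E
```

```text
clock: 10.0
tool_pos: [0.481, -0.2921, 0.2198]
ee_rot: [-3.14, -0.002, 1.568]
contact_force: [0.7, -0.3, 0.6]
width: 0.0918
grip_force: 0.0
clock: 10.2
tool_pos: [0.483, -0.2904, 0.2215]
ee_rot: [3.141, -0.0, 1.573]
contact_force: [-0.2, 0.2, -0.5]
width: 0.092
grip_force: 0.0
t 10.2 tcp [ 0.483  -0.2904  0.2215] rpy [ 1.7997e+02 -2.0000e-02  9.0130e+01] F [-0.2  0.2 -0.5] w 0.092 g 0.0 q [ 1.16  0.45 -0.86  1.77  0.38  1.1   0.18]
(0.4845, -0.2915, 0.14, 90) shift [-0.0011  0.0015  0.0815] turn 0.1
255
[182.3 247.1] 12.375
[183.1 252.1] 13.375
[183.9 257.1] 13.375
```

View pics/rodh.png

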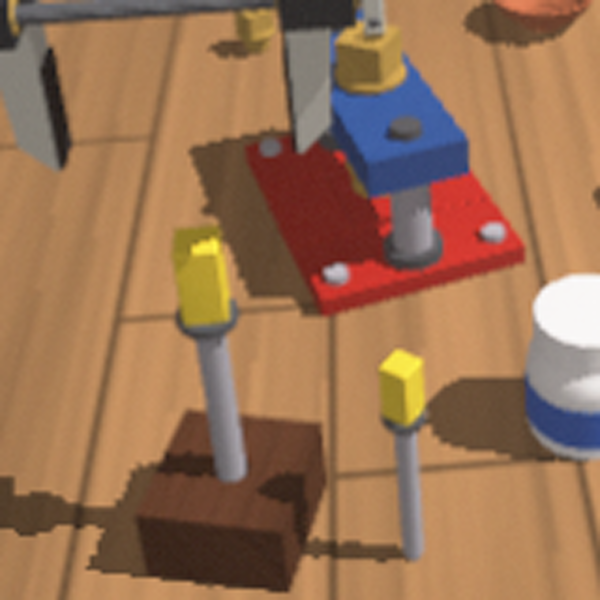

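The side crop shows the fingers straddling the column of the larger rod's yellow head, at (200,280). The small rod at (402,390) stays lower and clear. I'll descend and grip.

```bash
python3 -m creep '[[[-0.001,0.0015,0.03],0,0],[[-0.001,0.0015,0.06],0,0],[[-0.001,0.0015,0.075],0,0],[[-0.001,0.0015,0.081],0,0],[[-0.001,0.0015,0.081],0,255],[[-0.001,0.0015,0.081],0,255],[[-0.001,0.0015,0.081],0,255],[[-0.001,0.0015,0.081],0,255],[[-0.001,0.0015,0.081],0,255],[[-0.001,0.0015,0.081],0,255]]' 40
python3 -m creep '[[[0,0,0],0,255],[[0,0,0],0,255],[[0,0,0],0,255],[[0,0,0],0,255],[[0,0,0],0,255],[[0,0,0],0,255],[[0,0,0],0,255],[[0,0,0],0,255]]' 40
python3 -c "
from h import *
go((.4845,-.2915,.300,90))"
```

```text
clock: 11.25
tool_pos: [0.4838, -0.2932, 0.1406]
ee_rot: [3.141, 0.0, 1.57]
contact_force: [-0.1, 0.7, -0.6]
width: 0.0482
grip_force: 0.0
clock: 12.05
tool_pos: [0.4837, -0.2931, 0.1402]
ee_rot: [-3.142, -0.0, 1.57]
contact_force: [-0.2, -0.3, -0.9]
width: 0.02
grip_force: 40.0
t 12.05 tcp [ 0.4837 -0.2931  0.1402] rpy [-180.     -0.     89.97] F [-0.2 -0.3 -0.9] w 0.02 g 40.0 q [ 1.11  0.55 -0.8   1.83  0.47  0.96  0.1 ]
(0.4845, -0.2915, 0.3, 90) shift [ 0.0016  0.0008 -0.1598] turn -0.0
```

```bash
python3 -m creep '[[[0,0,-0.01],0,255],[[0,0,-0.025],0,255],[[0,0,-0.045],0,255],[[0,0,-0.07],0,255],[[0,0,-0.1],0,255],[[0,0,-0.13],0,255],[[0,0,-0.155],0,255],[[0,0,-0.165],0,255],[[0,0,-0.165],0,255],[[0,0,-0.165],0,255]]'
python3 - <<'E'
from h import *
go((.5594,-.035,.30,90))
E
```

```text
clock: 13.05
tool_pos: [0.4831, -0.293, 0.3045]
ee_rot: [-3.141, -0.0, 1.57]
contact_force: [-0.1, -0.0, -2.3]
width: 0.0198
grip_force: 40.0
t 13.05 tcp [ 0.4831 -0.293   0.3045] rpy [-1.7994e+02 -2.0000e-02  8.9970e+01] F [-0.1 -0.  -2.3] w 0.0198 g 40.0 q [ 1.2   0.37 -0.9   1.66  0.31  1.26  0.24]
(0.5594, -0.035, 0.3, 90) shift [0.258  0.0762 0.0045] turn -0.0
```

```bash
python3 -m creep '[[[0.02,0.006,0],0,255],[[0.05,0.015,0],0,255],[[0.085,0.025,0],0,255],[[0.12,0.036,0],0,255],[[0.155,0.046,0],0,255],[[0.19,0.056,0],0,255],[[0.22,0.065,0],0,255],[[0.245,0.072,0.005],0,255],[[0.258,0.076,0.005],0,255],[[0.258,0.076,0.005],0,255]]'
python3 -m creep '[[[0,0,0],0,255],[[0,0,0],0,255],[[0,0,0],0,255]]'
python3 - <<'E'
from h import *
go((.5594,-.035,.30,90))
s=snap('side')
cv2.imwrite('pics/rodover.png',cv2.resize(s['image'][100:220,190:270],(400,600),interpolation=cv2.INTER_CUBIC)[:,:,::-1])
P=cloud(s)
near=(abs(P[...,0]-.56)<.05)&(abs(P[...,1]+.04)<.05)
for a in np.arange(.106,.30,.008):
    q=P[near&(P[...,2]>=a)&(P[...,2]<a+.008)]
    if len(q)>3: print(a.round(3),len(q),'x',np.percentile(q[:,0],[2,98]).round(4),'xc',q[:,0].mean().round(4),'ymin',q[:,1].min().round(4))
E
```

```text
clock: 14.05
tool_pos: [0.5594, -0.0328, 0.2992]
ee_rot: [-3.14, -0.001, 1.575]
contact_force: [-0.0, -0.7, -1.6]
width: 0.0198
grip_force: 40.0
clock: 14.35
tool_pos: [0.5597, -0.037, 0.3001]
ee_rot: [-3.141, 0.001, 1.568]
contact_force: [0.3, 0.3, -1.9]
width: 0.0198
grip_force: 40.0
t 14.35 tcp [ 0.5597 -0.037   0.3001] rpy [-1.7998e+02  3.0000e-02  8.9810e+01] F [ 0.3  0.3 -1.9] w 0.0198 g 40.0 q [ 0.77  0.39 -0.97  1.68  0.33  1.25 -0.27]
(0.5594, -0.035, 0.3, 90) shift [ 0.002  -0.0003  0.0001] turn -0.2
0.106 55 x [0.5421 0.5788] xc 0.5601 ymin -0.0569
0.114 61 x [0.5404 0.5792] xc 0.5597 ymin -0.0546
0.122 118 x [0.5418 0.5788] xc 0.5604 ymin -0.0551
0.13 12 x [0.5423 0.5776] xc 0.5605 ymin -0.0502
0.17 16 x [0.5541 0.5667] xc 0.5602 ymin -0.0428
0.178 22 x [0.5538 0.5661] xc 0.5598 ymin -0.0434
0.186 19 x [0.5543 0.5655] xc 0.5601 ymin -0.0428
0.194 21 x [0.5548 0.5659] xc 0.5603 ymin -0.0437
0.202 25 x [0.5533 0.5665] xc 0.5598 ymin -0.043
0.21 21 x [0.554  0.5669] xc 0.5608 ymin -0.0444
0.218 23 x [0.5543 0.5654] xc 0.5599 ymin -0.0441
0.226 22 x [0.5533 0.5658] xc 0.5594 ymin -0.0442
0.234 24 x [0.5537 0.5664] xc 0.5607 ymin -0.0432
0.242 27 x [0.554 0.567] xc 0.5605 ymin -0.0429
0.25 20 x [0.5547 0.5654] xc 0.5603 ymin -0.0437
0.258 26 x [0.5533 0.5658] xc 0.5595 ymin -0.0428
0.266 27 x [0.5539 0.5665] xc 0.5606 ymin -0.0429
0.274 25 x [0.5543 0.567 ] xc 0.5607 ymin -0.044
0.282 18 x [0.5512 0.5667] xc 0.5598 ymin -0.0443
0.29 56 x [0.5475 0.5736] xc 0.5607 ymin -0.0495
0.298 56 x [0.5443 0.5763] xc 0.5597 ymin -0.0505
```

View pics/rodover.png

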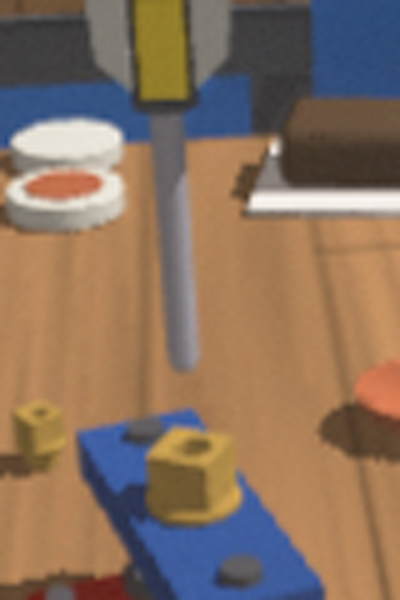

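The side crop shows the rod hanging vertical with its tip at (183,365), above the bush bore at (197,444). Depth puts the rod about 1.5 mm too far in -y, so I'll correct that while lowering.

```bash
python3 -m creep '[[[0.0016,0,0.008],0,255],[[0.0016,0,0.018],0,255],[[0.0016,0,0.028],0,255],[[0.0016,0,0.033],0,255],[[0.0016,0,0.035],0,255],[[0.0016,0,0.035],0,255],[[0.0016,0,0.035],0,255]]'
python3 - <<'E'
from h import *
go((.5594,-.035,.255,90))
s=snap('side')
print('bore',onz(s,px((197.5,444),(190,100),5),.13))
P=cloud(s); near=(abs(P[...,0]-.56)<.012)&(abs(P[...,1]+.04)<.03)
for a,b in((.143,.17),(.17,.2),(.2,.24)):
    q=P[near&(P[...,2]>=a)&(P[...,2]<b)]; print(a,np.percentile(q[:,0],[3,97]).mean().round(4),(np.percentile(q[:,1],[5])+.007).round(4))
E
```

```text
clock: 15.1
tool_pos: [0.56, -0.0334, 0.2655]
ee_rot: [3.141, -0.0, 1.57]
contact_force: [0.4, -0.1, -1.2]
width: 0.0199
grip_force: 40.0
t 15.1 tcp [ 0.56   -0.0334  0.2655] rpy [179.98  -0.    89.98] F [ 0.4 -0.1 -1.2] w 0.0199 g 40.0 q [ 0.75  0.42 -0.95  1.72  0.37  1.19 -0.3 ]
(0.5594, -0.035, 0.255, 90) shift [-0.0016 -0.0006  0.0105] turn -0.0
bore [[ 0.56413546 -0.03245954  0.13      ]]
0.143 0.5606 [-0.0325]
0.17 0.5606 [-0.0327]
0.2 0.5606 [-0.0318]
```

Run:
```python
from h import *
s=load('side')
print(onz(s,px([(370,238),(405,190),(503,208),(462,255),(435,223),(441,221)],(170,160),7.5),.13).round(4))
P=cloud(s)
near=(abs(P[...,0]-.56)<.03)&(abs(P[...,1]+.04)<.04)
q=P[near&(P[...,2]>.126)&(P[...,2]<.135)]; print('top face',len(q),np.round(cv2.minAreaRect((q[:,:2]*1000).astype(np.float32))[0],1),np.round(cv2.minAreaRect((q[:,:2]*1000).astype(np.float32))[1],1),q[:,2].max())
```

```text
[[ 0.5411 -0.0429  0.13  ]
 [ 0.5519 -0.0138  0.13  ]
 [ 0.5813 -0.0296  0.13  ]
 [ 0.568  -0.057   0.13  ]
 [ 0.5606 -0.0362  0.13  ]
 [ 0.5624 -0.0352  0.13  ]]
top face 85 [559.9 -35.3] [33.5 30.7] 0.1348457015220853
```

```bash
python3 -m creep '[[[-0.0025,0,0],0,255],[[-0.0025,0,0],0,255],[[-0.0025,0,0.004],0,255],[[-0.0025,0,0.008],0,255],[[-0.0025,0,0.012],0,255],[[-0.0025,0,0.016],0,255],[[-0.0025,0,0.02],0,255],[[-0.0025,0,0.02],0,255]]'
python3 -c "
from h import *
go((.56,-.0356,.149,90))"
```

```text
clock: 15.95
tool_pos: [0.5594, -0.036, 0.2444]
ee_rot: [-3.14, -0.0, 1.57]
contact_force: [-0.5, -0.3, -2.6]
width: 0.0197
grip_force: 40.0
t 15.95 tcp [ 0.5594 -0.036   0.2444] rpy [-1.7993e+02 -1.0000e-02  8.9980e+01] F [-0.5 -0.3 -2.6] w 0.0197 g 40.0 q [ 0.74  0.44 -0.94  1.75  0.39  1.15 -0.31]
(0.56, -0.0356, 0.149, 90) shift [0.0004 0.0006 0.0954] turn -0.0
```

The rod tip is in the upper bush without contact. I'll keep lowering to just above the lower mouth.

```bash
python3 -m creep '[[[0,0.0003,0.007],0,255],[[0,0.0003,0.015],0,255],[[0,0.0003,0.023],0,255],[[0,0.0003,0.031],0,255],[[0,0.0003,0.039],0,255],[[0,0.0003,0.047],0,255],[[0,0.0003,0.055],0,255],[[0,0.0003,0.062],0,255],[[0,0.0003,0.067],0,255],[[0,0.0003,0.067],0,255]]'
python3 -c "
from h import *
go((.56,-.0356,.1502,90))"
```

```text
clock: 16.95
tool_pos: [0.5596, -0.036, 0.1774]
ee_rot: [-3.14, -0.0, 1.57]
contact_force: [-1.2, -0.9, -1.1]
width: 0.0198
grip_force: 40.0
t 16.95 tcp [ 0.5596 -0.036   0.1774] rpy [-1.7993e+02 -1.0000e-02  8.9980e+01] F [-1.2 -0.9 -1.1] w 0.0198 g 40.0 q [ 0.7   0.52 -0.89  1.81  0.46  1.04 -0.37]
(0.56, -0.0356, 0.1502, 90) shift [0.0004 0.0004 0.0272] turn -0.0
```

```bash
python3 -m creep '[[[0,0,0.004],0,255],[[0,0,0.008],0,255],[[0,0,0.012],0,255],[[0,0,0.015],0,255],[[0,0,0.018],0,255],[[0,0,0.021],0,255],[[0,0,0.024],0,255],[[0,0,0.027],0,255],[[0,0,0.027],0,255],[[0,0,0.027],0,255]]'
python3 - <<'E'
from h import *
go((.56,-.0356,.1502,90))
s=snap('side')
cv2.imwrite('pics/fin.png',cv2.resize(s['image'][155:240,190:270],(565,600),interpolation=cv2.INTER_CUBIC)[:,:,::-1])
E
```

```text
clock: 17.95
tool_pos: [0.5601, -0.036, 0.1512]
ee_rot: [-3.142, -0.0, 1.57]
contact_force: [-0.5, 0.3, -2.3]
width: 0.0197
grip_force: 40.0
t 17.95 tcp [ 0.5601 -0.036   0.1512] rpy [-180.     -0.     89.97] F [-0.5  0.3 -2.3] w 0.0197 g 40.0 q [ 0.68  0.55 -0.87  1.84  0.49  0.99 -0.4 ]
(0.56, -0.0356, 0.1502, 90) shift [ 0.0004 -0.0001  0.001 ] turn -0.0
```

View pics/fin.png

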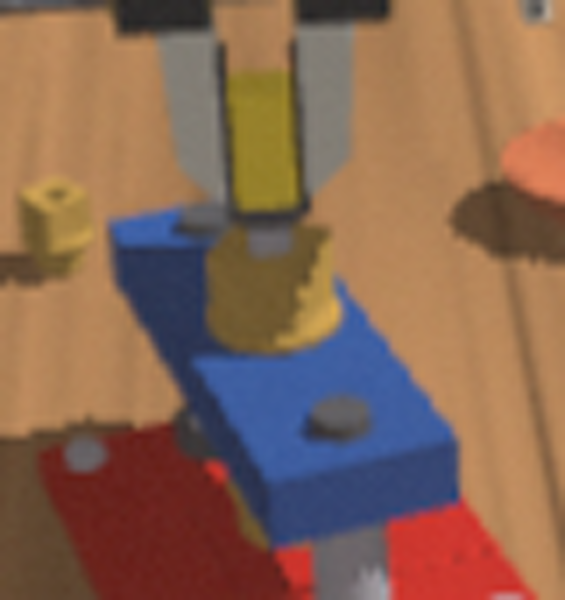

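The crop shows the bush still flat on the bar, and a short piece of shaft at (268,238) between the dark collar and the bush top. The force reads the rod's weight only. I'll trim 1 mm, let it settle and check for slip.

```bash
python3 -m creep '[[[0.0003,0,0.001],0,255],[[0.0003,0,0.001],0,255],[[0.0003,0,0.001],0,255],[[0.0003,0,0.001],0,255]]'
python3 - <<'E'
from h import *
go((.56,-.0356,.1502,90))
s=snap('side'); P=cloud(s); hs=cv2.cvtColor(s['image'],cv2.COLOR_RGB2HSV)
m=(hs[...,0]>22)&(hs[...,0]<35)&(hs[...,1]>150)&(abs(P[...,0]-.56)<.02)&(abs(P[...,1]+.04)<.03)
for c in (226,227,228,229):
    v=P[150:200,c]; h=hs[150:200,c]; print(c,[(int(150+i),round(float(v[i,2]),3),int(h[i,0]),int(h[i,1]),int(h[i,2])) for i in range(12,42)] if c==228 else '')
E
```

```text
clock: 18.4
tool_pos: [0.5602, -0.0357, 0.1503]
ee_rot: [3.141, 0.0, 1.57]
contact_force: [0.0, 0.2, -2.1]
width: 0.0196
grip_force: 40.0
t 18.4 tcp [ 0.5602 -0.0357  0.1503] rpy [179.99   0.    89.98] F [ 0.   0.2 -2.1] w 0.0196 g 40.0 q [ 0.68  0.55 -0.86  1.84  0.5   0.99 -0.4 ]
(0.56, -0.0356, 0.1502, 90) shift [ 0.0001 -0.0002  0.0001] turn -0.0
226 
227 
228 [(162, -0.001, 15, 130, 173), (163, -0.0, 14, 129, 172), (164, -0.0, 16, 137, 168), (165, 0.0, 21, 161, 150), (166, 0.185, 24, 183, 139), (167, 0.184, 24, 182, 139), (168, 0.184, 24, 182, 146), (169, 0.183, 24, 181, 152), (170, 0.182, 24, 184, 150), (171, 0.18, 24, 181, 151), (172, 0.177, 24, 182, 150), (173, 0.174, 24, 185, 149), (174, 0.172, 24, 182, 150), (175, 0.169, 24, 184, 148), (176, 0.167, 24, 182, 150), (177, 0.163, 24, 182, 151), (178, 0.162, 24, 182, 151), (179, 0.16, 24, 184, 150), (180, 0.157, 24, 182, 150), (181, 0.155, 24, 188, 148), (182, 0.152, 24, 178, 150), (183, 0.15, 24, 182, 150), (184, 0.146, 23, 166, 132), (185, 0.145, 21, 69, 70), (186, 0.144, 0, 13, 61), (187, 0.142, 173, 13, 78), (188, 0.136, 168, 13, 99), (189, 0.134, 168, 12, 107), (190, 0.131, 13, 29, 107), (191, 0.128, 17, 90, 108)]
229
```

The head top measures about 0.185 m and the collar bottom about 0.140 m, so the gap is about 10 mm with no slip. I'm handing it in.

```bash
python3 -c "
from plant import r
print(r.hand_in())"
```

```text
the job is handed in; nothing more can be done
None
```

I handed the job in at about 18.5 s: the large bush is seated flat in the crossbar, and the larger rod is held upright through it into the lower bush with about 10 mm of daylight under its collar. The jar, lamp and figure were not touched.

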